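Hook the grease filter into the table-top extractor

TASK

Fit the steel slatted grease filter (red handle) into the white table-top extractor: hook one of its short edges under the steel lip on the robot's side of the opening, then swing the opposite edge down until the filter lies flat on the ledge inside, and let go. Lower it by hand rather than letting it fall, and leave the black charcoal filter (blue handle) where it is.

Things in the scene. Friction and masses are not known exactly. Their poses are not given: they have to be found in the camera images.
- filter_handle (a point): Grease filter: loose flat steel plate with slats, 220 (its x) x 160 (y) x 10 mm, 0.45 kg, flat on the table left or right of the extractor, x within 20 deg of world x. Same turned half round. Point: centre of its red bar handle, 46 mm above the underside, over the plate's middle. Bar 90 mm along y, 14 wide in x, 16 tall, 28 mm free below, posts at its ends: pinch it across x from above.
- seat (a point): Centre of the well of the fixed white extractor, at ledge level, 40 mm above the table. x runs from the lip side to the far side, within 15 deg of world x; z up. Well 246 mm in x, 192 in y; ledge 34 mm wide all round; walls at +x and both y sides rise 20 mm above it, 15 mm thick. Home and centred, the filter's handle point is 46 mm above this point.
- lip (a point): Middle of the steel lip's free edge, on its underside: 34 mm above the ledge, at seat x = -87 mm; axes as the seat. The lip is 8 mm thick, full width, and overhangs the well by 36 mm; closed wall behind. Edge to far wall is 210 mm, so the filter cannot go in flat: with it tilted about 15 deg, lip-side edge low, there is room to slide that edge under the lip, then swing down.
- carbon_handle (a point): Bystander: charcoal filter, a loose black plate with a grey grid and blue bar handle, same size and shape as the grease filter, flat on the table on the other side of the extractor. Point: centre of its bar, 46 mm above its underside. Leave it alone.

How it is judged:
By the outcome, as a careful person would: the job done as asked, in the order asked, and still so for the second after the job is handed in, with the robot touching nothing.
It also fails if it takes over 42 s, if anything falls off the work surface, if the arm or the gripper's body presses on something with over 40 N, if the wrist force passes 120 N, or if a joint passes its speed limit or range.

ROBOT

A 7-joint arm with a two-finger parallel gripper is mounted at the origin on the work surface. World frame = base frame: x ahead of the robot, y to its left, z up, the work surface at z = 0. Lengths are in m, angles in rad, forces in N, time in s.
With the tool pointing down it reaches from about 0.4 to 0.75 m from the base axis. Payload 19.5 kg.
Tool frame: the origin (TCP) lies midway between the tips of the shut fingers; the grasp point (between the pads) lies 19 mm behind it; x points along the fingers, z is the direction in which the jaws open and shut, and the axes are right-handed (so a half turn about x gives the same grasp; the last joint's range is limited). The gripper opens to 85 mm and grips with 20 to 120 N. Pads are 22 mm wide; open, the fingers measure 114 mm over their backs; the gripper's body (76 mm by 85 mm) begins 54 mm behind the grasp point. The pads swing forward as they close: fully open they stand 13 mm farther back than shut.
Start: joints at [-1.254, 0.707, -0.028, 1.485, 0.022, 0.951, -0.075], TCP at [0.202, 0.538, 0.231] pointing down, gripper open.
Joint ranges: [-2.71, 2.71], [-0.32, 2.16], [-1.57, 1.52], [0, 2.45], [-1.46, 4.6], [0, 2.02], [-2.83, 2.83]. Speed limits (rad/s): [1.89, 1.89, 2.57, 2.57, 3.01, 3.01, 3.01].

INTERFACE

Orientations are given as a 3x3 rotation matrix whose columns are the frame's x, y, z axes.
In Python, from cell import ctrl gives the robot as it stands.
- The arm moves only by the tool drive_tool, never from a script. Its argument "plan" is text: rows parted by semicolons, each of 5 numbers parted by spaces: the shift along the tool's x, y, z in m, then the turn about the tool's x in rad, then the finger opening in m, from 0 to 0.0854. A call has 1 to 12 rows; each row shifts and turns the commanded pose from where the row before left it, along the tool's axes as they then stand; what a row does not reach is not made up. A row lasts 1/8 s, in which the tool goes at most 62.5 mm and 10.7 degrees, less where a joint would pass 70% of its speed; a pose out of reach is approached as far as the arm can. A call is refused whole if a number of a shift passes 0.0625 or a number of a turn 0.188, either way. A call with a gripper value outside its range is refused whole. The fingers move at their own pace and stop on an object; the grip force is fixed at half the most. Time passes only in rows, so rows that do not move let the fingers close. It gives the time, the measured TCP pose, the force and the opening at its end, in the units of the state.
- ctrl.read_state(): the state, without advancing time (a new reading comes with each control period).
- ctrl.get_image(name): name is "scene" or "top" or "wrist"; returns (picture, depth): 420x560x3 uint8, red, green, blue; 420x560 float32, m along the optical axis (not along the pixel's ray), 0 where there is no reading.
- ctrl.camera_params(name): a dict with "vertical_fov" (degrees; the focal length in pixels is half the picture's height over the tangent of half this angle, whatever the lens; pixels are square), "cx", "cy" (the principal point, pixels), "D" ([k1, k2, p1, p2, k3] as OpenCV has them; the pictures are not rectified), "view" (4x4, takes a point from world to camera coordinates); the wrist camera has in their place "T_tool_cam" (4x4, takes a point from camera to tool coordinates, whose origin is the TCP and whose axes are the tool frame's). Camera axes: x right, y up, looking along -z (the intrinsics and any distortion apply to the point x, -y, -z); pixel columns grow to the right and rows downward; lengths in m; the calibration is good to about 2 mm. A picture is of the moment at which its call begins: read the wrist's pose just before it. camera_params takes no time and is no camera call.
- ctrl.close_job(): hands the job in, once; it reports no verdict.
The state is a dict: "time_s": time; "joint_positions": joint angles; "qvel": joint speeds; "joint_torque": joint torques, N m; "ee_pos": TCP position; "tcp_rot": TCP orientation; "ft_force": force on the tool from outside, world axes, zero at the start; "ft_torque": the same for the moment, N m; "finger_gap": finger opening in m.
Only numpy, scipy, OpenCV 4.12 (cv2) and the standard library are available. Lean on these libraries where they do the work, as an engineer would, in place of code of your own. Each camera call takes 0.05 s, during which the arm holds its last target.

## Working session

There is one attempt and no reset: what is moved stays moved. The work goes in short steps, Python scripts to look and compute and a tool call to move; the robot and the scene stay as the last step left them, time stands still between calls to the robot, and variables do not carry over. Pictures are saved under pics/ and viewed, and the job is handed in when it is done.

Besides the shell and the picture viewer there is one more tool, called after "Request:" by a JSON object that holds its "fn" and its "kwargs", one argument or row to a line. drive_tool: Moves the arm, as the interface text tells. Its arguments: {"type":"object","properties":{"plan":{"type":"string"}},"required":["plan"]}

```bash
ls; mkdir -p pics
cat > h.py <<'E'
from cell import ctrl
import numpy as np, cv2
E
python3 - <<'E'
from h import *
s=ctrl.read_state()
for k in s: print(k,np.round(s[k],4).tolist())
for n in ["scene","top","wrist"]:
    p,d=ctrl.get_image(n); cv2.imwrite(f"pics/{n}0.png",p[:,:,::-1]); np.save(f"pics/{n}0_d.npy",d); np.save(f"pics/{n}0_p.npy",p)
    print(n,ctrl.camera_params(n))
E
```

```text
pics
time_s 0.0
joint_positions [-1.2537, 0.7071, -0.0276, 1.485, 0.022, 0.9509, -0.0755]
qvel [-0.0004, 0.0011, -0.0006, -0.0006, 0.0002, -0.0004, 0.0004]
joint_torque [0.0002, -88.3201, 1.2347, -23.6165, 0.0169, 0.0066, -0.0]
ee_pos [0.2018, 0.5381, 0.2308]
tcp_rot [[-0.0003, -0.9363, 0.3512], [-0.0011, 0.3512, 0.9363], [-1.0, -0.0, -0.0011]]
ft_force [-0.0628, 0.0485, 0.5108]
ft_torque [-0.0002, 0.0165, -0.0065]
finger_gap 0.0856
scene {'vertical_fov': 48.328280138876934, 'cx': 285.15082821581655, 'cy': 212.53816617042042, 'D': array([0.02844306, 0.        , 0.        , 0.        , 0.        ]), 'view': array([[-0.06957295,  0.99750444, -0.01202037,  0.02129664],
       [-0.74413925, -0.04386887,  0.66658256,  0.3145315 ],
       [ 0.66439174,  0.05532094,  0.74533429, -1.40470943],
       [ 0.        ,  0.        ,  0.        ,  1.        ]])}
top {'vertical_fov': 42.51486790702434, 'cx': 274.45058685788604, 'cy': 206.7748118509988, 'D': array([-0.08991881,  0.        ,  0.        ,  0.        ,  0.        ]), 'view': array([[-1.85488303e-02, -9.99827787e-01,  5.80617188e-04,
         2.41285041e-02],
       [ 9.90126917e-01, -1.82881539e-02,  1.38975652e-01,
        -5.07221724e-01],
       [-1.38941101e-01,  3.15272049e-03,  9.90295628e-01,
        -1.46817639e+00],
       [ 0.00000000e+00,  0.00000000e+00,  0.00000000e+00,
         1.00000000e+00]])}
wrist {'vertical_fov': 61.958075052032754, 'cx': 287.58998390306607, 'cy': 212.03352882943489, 'D': array([-0.08104541,  0.        ,  0.        ,  0.        ,  0.        ]), 'T_tool_cam': array([[-7.53835698e-05,  3.20010620e-01, -9.47413953e-01,
        -1.43059220e-01],
       [ 1.21626722e-03,  9.47413284e-01,  3.20010297e-01,
         8.18255590e-02],
       [ 9.99999258e-01, -1.12818502e-03, -4.60637823e-04,
        -4.09188739e-04],
       [ 0.00000000e+00,  0.00000000e+00,  0.00000000e+00,
         1.00000000e+00]])}
```

View pics/top0.png

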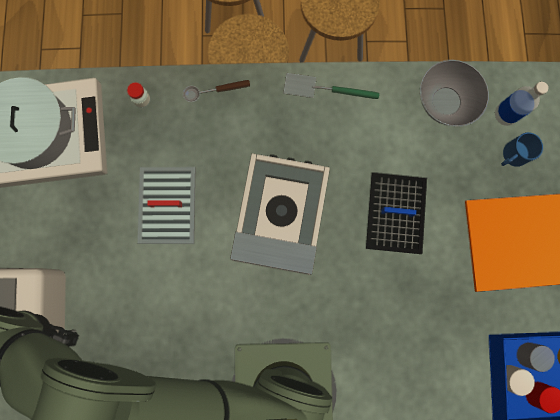

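View pics/scene0.png

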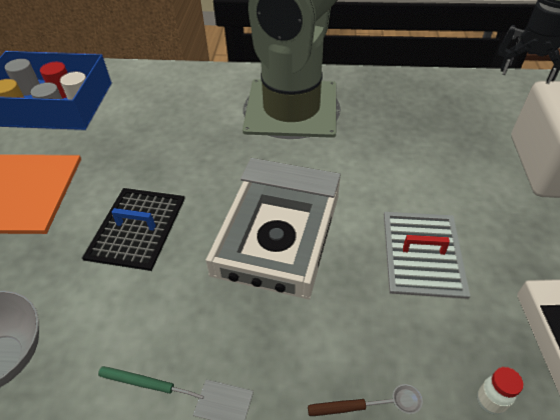

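The top view shows the grease filter on the left, with its red bar at about (165,203). The extractor is in the middle with its lip at the bottom (about 272,253), and the charcoal filter is on the right at about (397,212). I'll measure next.

```bash
cat >> h.py <<'E'
def K(c): 
    f=210/np.tan(np.radians(c['vertical_fov'])/2); return np.array([[f,0,c['cx']],[0,f,c['cy']],[0,0,1.]])
def pose(n,s=None):
    c=ctrl.camera_params(n)
    if n!='wrist': M=np.linalg.inv(c['view'])
    else:
        s=s or ctrl.read_state(); T=np.eye(4); T[:3,:3]=s['tcp_rot']; T[:3,3]=s['ee_pos']; M=T@c['T_tool_cam']
    return c,M
def toplane(n,px,z,s=None):
    c,M=pose(n,s)
    u=cv2.undistortPoints(np.array(px,float).reshape(-1,1,2),K(c),c['D'])[:,0]
    d=np.c_[u[:,0],-u[:,1],-np.ones(len(u))]@M[:3,:3].T; o=M[:3,3]
    return o+d*((z-o[2])/d[:,2])[:,None]
def topix(n,P,s=None):
    c,M=pose(n,s); p=(np.array(P,float).reshape(-1,3)-M[:3,3])@M[:3,:3]; p=p*[1,-1,-1]
    return cv2.projectPoints(p,np.zeros(3),np.zeros(3),K(c),c['D'])[0][:,0]
E
python3 - <<'E'
from h import *
def red(p):
    q=p.astype(int); return ((q[...,0]>120)&(q[...,1]<70)&(q[...,2]<70)).astype(np.uint8)
for n,box in [('top',(130,180,200,225)),('scene',(395,225,455,260))]:
    p=np.load(f'pics/{n}0_p.npy'); m=red(p); k=np.zeros_like(m); k[box[1]:box[3],box[0]:box[2]]=1; m*=k
    ys,xs=np.nonzero(m); print(n,len(xs),xs.mean(),ys.mean(),xs.min(),xs.max(),ys.min(),ys.max())
    if n=='top':
        r=cv2.minAreaRect(np.c_[xs,ys].astype(np.float32)); b=cv2.boxPoints(r); W=toplane(n,b,0.054); print(W.round(4), W.mean(0).round(4))
        print(toplane(n,[[xs.mean(),ys.mean()]],0.054).round(4))
p=np.load('pics/top0_p.npy'); cv2.imwrite('pics/crop1.png',cv2.resize(p[140:290,120:345,::-1],None,fx=3.5,fy=3.5,interpolation=cv2.INTER_CUBIC))
p=np.load('pics/scene0_p.npy'); cv2.imwrite('pics/crop2.png',cv2.resize(p[150:310,200:480,::-1],None,fx=2.8,fy=2.8,interpolation=cv2.INTER_CUBIC))
E
```

```text
top 127 163.1259842519685 202.50393700787401 147 179 201 204
[[0.5276 0.3673 0.054 ]
 [0.5259 0.2781 0.054 ]
 [0.5176 0.2781 0.054 ]
 [0.5192 0.3672 0.054 ]] [0.5226 0.3227 0.054 ]
[[0.5226 0.3222 0.054 ]]
scene 214 427.1542056074766 238.2196261682243 403 448 235 249
```

View pics/crop1.png

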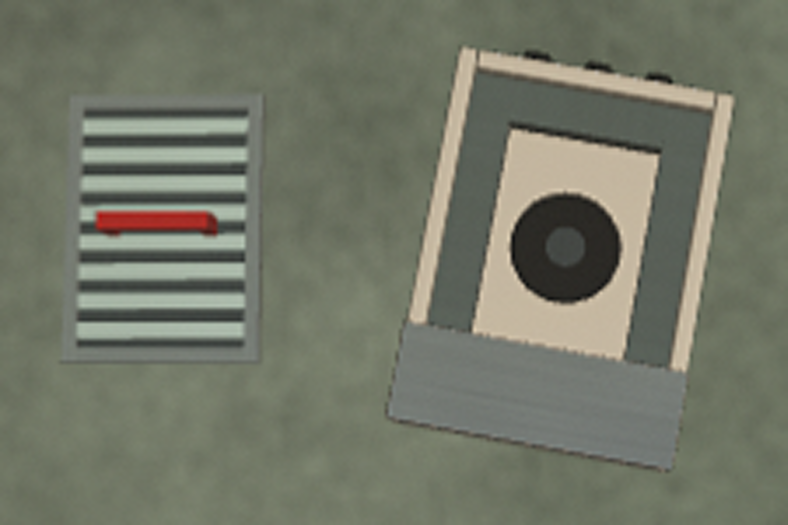

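View pics/crop2.png

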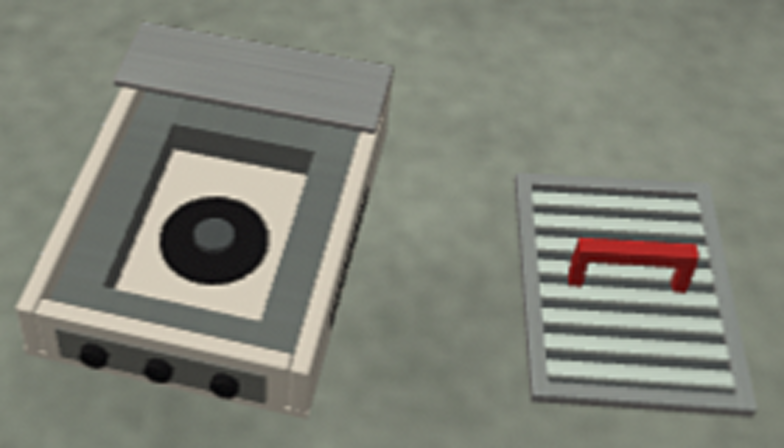

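Run:
```python
from h import *
def px(a,f,ox,oy): a=np.array(a,float); return (a+.5)/f-.5+[ox,oy]
def top(a,z): return toplane('top',px(a,3.5,120,140),z)
def sc(a,z): return toplane('scene',px(a,2.8,200,150),z)
def sh(t,W):
    print(t); print(W.round(4).tolist()); 
    for i in range(len(W)):
        d=W[(i+1)%len(W)]-W[i]; print('  len',np.linalg.norm(d).round(4),'ang',np.degrees(np.arctan2(d[1],d[0])).round(2))
    print('  mean',W.mean(0).round(4))
sh('filter top', top([[70,96],[264,94],[262,361],[62,362]],.010))
sh('filter scene', sc([[516,177],[709,183],[755,411],[534,404]],.010))
sh('lip top', top([[408,323],[688,371],[672,470],[388,416]],.082))
sh('lip scene', sc([[114,84],[374,130],[393,66],[146,22]],.082))
sh('walls top', top([[462,47],[733,95],[688,371],[408,323]],.060))
sh('wall scene', sc([[18,311],[301,369]],.060))
```

```text
filter top
[[0.6338, 0.4007, 0.01], [0.632, 0.2403, 0.01], [0.413, 0.2414, 0.01], [0.4148, 0.4036, 0.01]]
  len 0.1605 ang -90.61
  len 0.219 ang 179.69
  len 0.1622 ang 89.37
  len 0.219 ang -0.76
  mean [0.5234 0.3215 0.01  ]
filter scene
[[0.4185, 0.2417, 0.01], [0.4158, 0.4011, 0.01], [0.6365, 0.3969, 0.01], [0.641, 0.239, 0.01]]
  len 0.1594 ang 90.96
  len 0.2207 ang -1.1
  len 0.158 ang -88.37
  len 0.2225 ang 179.29
  mean [0.528  0.3197 0.01  ]
lip top
[[0.4348, 0.1187, 0.082], [0.394, -0.0948, 0.082], [0.3191, -0.0806, 0.082], [0.364, 0.1346, 0.082]]
  len 0.2174 ang -100.81
  len 0.0763 ang 169.23
  len 0.2198 ang 78.22
  len 0.0726 ang -12.67
  mean [0.378  0.0195 0.082 ]
lip scene
[[0.3996, -0.0963, 0.082], [0.4399, 0.1179, 0.082], [0.365, 0.1336, 0.082], [0.3218, -0.0788, 0.082]]
  len 0.218 ang 79.35
  len 0.0766 ang 168.19
  len 0.2168 ang -101.49
  len 0.0798 ang -12.64
  mean [0.3816 0.0191 0.082 ]
walls top
[[0.6561, 0.0754, 0.06], [0.6133, -0.1387, 0.06], [0.3955, -0.0966, 0.06], [0.4369, 0.1202, 0.06]]
  len 0.2183 ang -101.31
  len 0.2218 ang 169.06
  len 0.2207 ang 79.19
  len 0.2237 ang -11.54
  mean [ 0.5254 -0.0099  0.06  ]
wall scene
[[0.6171, -0.1396, 0.06], [0.6546, 0.0685, 0.06]]
  len 0.2114 ang 79.78
  len 0.2114 ang -100.22
  mean [ 0.6358 -0.0355  0.06  ]
```

Request:
{"fn": "drive_tool", "kwargs": {
  "plan": "0 -0.0472 -0.0112 0 0.085;0 -0.0472 -0.0112 0 0.085;0 -0.0472 -0.0112 0 0.085;0 -0.0472 -0.0112 0 0.085;0 -0.0472 -0.0112 0 0.085;0 -0.0472 -0.0112 0 0.085;0 -0.0472 -0.0112 0 0.085;0 -0.0472 -0.0112 0 0.085;0 0 0 0.175 0.085;0 0 0 0.175 0.085;0 0 0 0.175 0.085;0 0 0 0.175 0.085"
}}

```text
time_s: 1.65
ee_pos: [0.5239, 0.3218, 0.231]
tcp_rot: [[-0.0, -0.485, 0.875], [-0.0, 0.875, 0.485], [-1.0, -0.0, -0.001]]
ft_force: [0.0, 0.8, -0.0]
finger_gap: 0.085
```

Request:
{"fn": "drive_tool", "kwargs": {
  "plan": "0.02 0 0 0.175 0.085;0.02 0 0 0.175 0.085;0.02 0 0 0.174 0.085;0 0 0 0 0.085"
}}

```text
time_s: 2.15
ee_pos: [0.5233, 0.3217, 0.1701]
tcp_rot: [[-0.002, 0.011, 1.0], [-0.002, 1.0, -0.011], [-1.0, -0.002, -0.002]]
ft_force: [-0.0, 0.4, 0.5]
finger_gap: 0.0848
```

Run:
```python
from h import *
s=ctrl.read_state(); p,d=ctrl.get_image('wrist'); cv2.imwrite('pics/w1.png',p[:,:,::-1])
print(s['time_s'],np.round(s['ee_pos'],4),np.round(s['tcp_rot'],4).tolist(),np.round(s['joint_positions'],2),np.round(s['ft_force'],2),np.abs(s['qvel']).max())
q=p.astype(int);m=((q[...,0]>110)&(q[...,1]<70)&(q[...,2]<70))
ys,xs=np.nonzero(m); print(len(xs),xs.min(),xs.max(),ys.min(),ys.max())
b=cv2.boxPoints(cv2.minAreaRect(np.c_[xs,ys].astype(np.float32))); print(b.round(1)); W=toplane('wrist',b,.054,s); print(W.round(4),W.mean(0).round(4))
```

```text
2.15 [0.5233 0.3217 0.1701] [[-0.0019, 0.0109, 0.9999], [-0.0017, 0.9999, -0.0109], [-1.0, -0.0017, -0.0019]] [-0.72  0.86  0.25  1.41 -0.24  0.91 -0.41] [-0.02  0.42  0.52] 0.0787612991421642
1907 281 298 143 256
[[281. 256.]
 [281. 143.]
 [298. 143.]
 [298. 256.]]
[[0.5178 0.2779 0.054 ]
 [0.5192 0.3695 0.054 ]
 [0.5317 0.3693 0.054 ]
 [0.5317 0.2778 0.054 ]] [0.5251 0.3236 0.054 ]
```

View pics/w1.png

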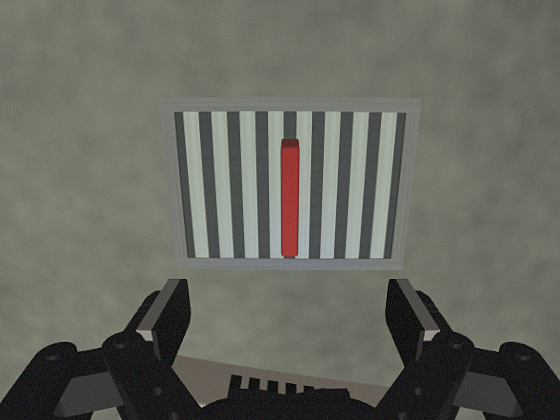

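The wrist view shows the red bar upright at columns 281–298 and rows 143–256, nearly centred between the fingers. Its centre is about (0.525, 0.322), which agrees with the top view. I'll descend and grip.

Request:
{"fn": "drive_tool", "kwargs": {
  "plan": "0.036 0 0.0016 0 0.085;0.036 0 0 0 0.085;0.036 0 0 0 0.085;0.025 0 0 0 0.085;0.01 0 0 0 0.085;0 0 0 0 0.085;0 0 0 0 0;0 0 0 0 0;0 0 0 0 0;0 0 0 0 0;0 0 0 0 0;0 0 0 0 0"
}}

```text
time_s: 3.7
ee_pos: [0.5256, 0.3219, 0.0286]
tcp_rot: [[0.0, 0.012, 1.0], [0.0, 1.0, -0.012], [-1.0, 0.0, 0.0]]
ft_force: [-2.0, -0.8, 7.1]
finger_gap: 0.013
```

Request:
{"fn": "drive_tool", "kwargs": {
  "plan": "-0.005 0 0 0 0;-0.015 0 0 0 0;-0.03 0 0 0 0;-0.035 0 0 0 0;-0.035 0 0 0 0;0 0 0 0 0;0 0 0 0 0"
}}

```text
time_s: 4.58
ee_pos: [0.5252, 0.3217, 0.148]
tcp_rot: [[-0.001, 0.012, 1.0], [-0.0, 1.0, -0.012], [-1.0, -0.0, -0.001]]
ft_force: [-0.2, -0.0, -4.8]
finger_gap: 0.0132
```

Run:
```python
from h import *
s=ctrl.read_state(); print(s['time_s'],np.round(s['ee_pos'],4),np.round(s['ft_force'],2),np.round(s['ft_torque'],3),s['finger_gap'])
for n in ['scene','wrist']:
    p,d=ctrl.get_image(n); cv2.imwrite(f'pics/{n}2.png',p[:,:,::-1])
```

```text
4.575 [0.5252 0.3217 0.148 ] [-0.19 -0.01 -4.77] [-0.061 -0.035 -0.004] 0.013183022339648345
```

View pics/scene2.png

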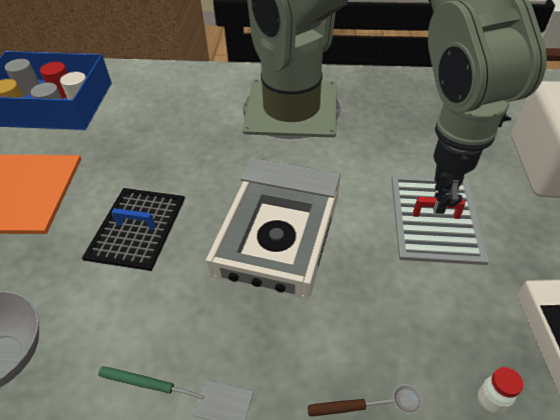

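View pics/wrist2.png

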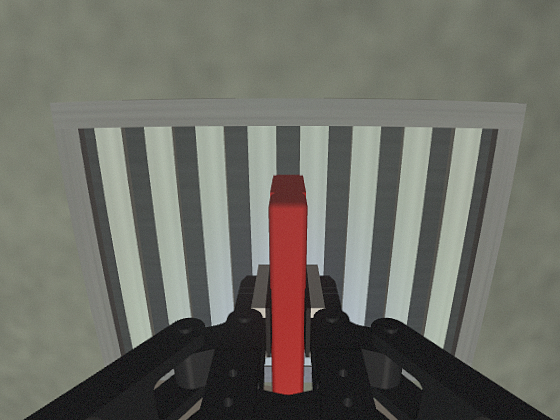

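The filter is held flat: underside = TCP z − 0.0286, and the load reads about 4.8 N. I'll carry it over the well, staging it 33 mm toward the far side.

Request:
{"fn": "drive_tool", "kwargs": {
  "plan": "0 -0.02 0.001 0 0;0 -0.04 0.0015 0 0;0 -0.05 0.002 0 0;0 -0.05 0.002 0 0;0 -0.05 0.002 0 0;0 -0.05 0.002 0 0;0 -0.044 0.0012 0.04 0;0 -0.02 0.0005 0.05 0;0 -0.01 0 0.05 0;0 0 0 0.045 0;0 0 0 0 0;0 0 0 0 0"
}}

```text
time_s: 6.18
ee_pos: [0.5321, -0.0112, 0.1482]
tcp_rot: [[-0.0, 0.194, 0.981], [0.0, 0.981, -0.194], [-1.0, 0.0, -0.0]]
ft_force: [0.3, -0.3, -4.6]
finger_gap: 0.0127
```

Run:
```python
from h import *
s=ctrl.read_state(); print(s['time_s'],np.round(s['ee_pos'],4),np.round(s['tcp_rot'],4).tolist(),np.round(s['ft_force'],2),np.round(s['ft_torque'],3),s['finger_gap'])
for n in ['scene','wrist','top']:
    p,d=ctrl.get_image(n); cv2.imwrite(f'pics/{n}3.png',p[:,:,::-1])
    if n=='scene': cv2.imwrite('pics/c3.png',cv2.resize(p[130:320,180:380,::-1],None,fx=3,fy=3,interpolation=cv2.INTER_CUBIC))
```

```text
6.175 [ 0.5321 -0.0112  0.1482] [[-0.0002, 0.1938, 0.981], [0.0002, 0.981, -0.1938], [-1.0, 0.0002, -0.0002]] [ 0.33 -0.26 -4.65] [-0.082  0.063  0.023] 0.012686575604290021
```

View pics/c3.png

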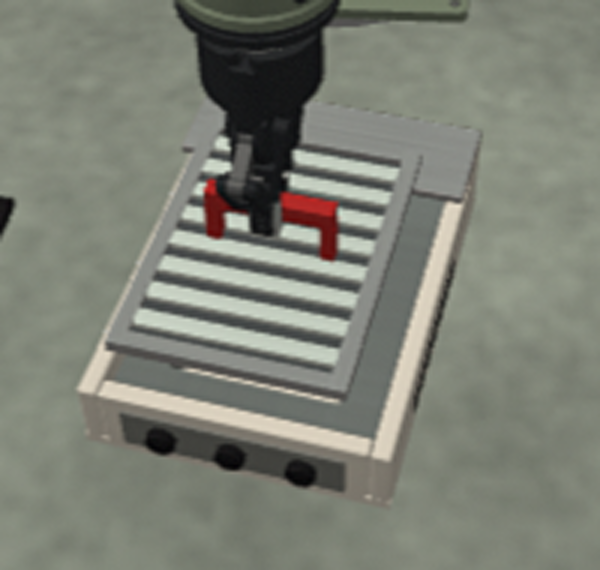

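View pics/top3.png

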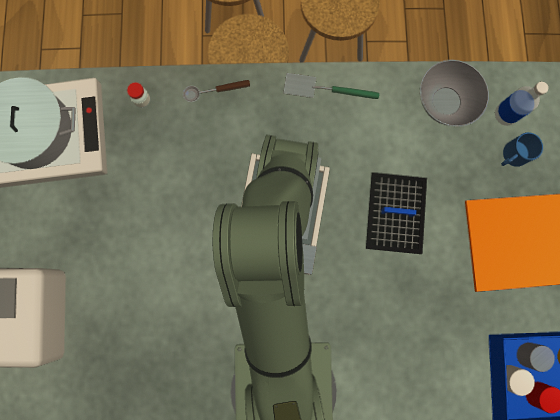

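View pics/wrist3.png

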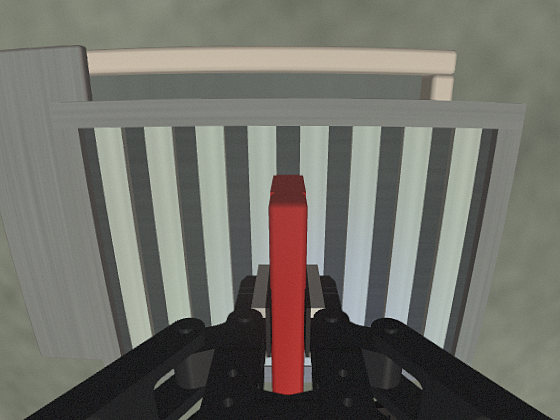

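Run:
```python
from h import *
p=cv2.imread('pics/wrist3.png'); cv2.imwrite('pics/w3c.png',cv2.resize(p[30:130,40:140],None,fx=5,fy=5)); cv2.imwrite('pics/w3d.png',cv2.resize(p[30:130,400:500],None,fx=5,fy=5))
s=ctrl.read_state()
L=toplane('wrist',[[90,98],[87,48]],.082,s); W=toplane('wrist',[[456,53],[456,73]],.060,s); C=toplane('wrist',[[52,103],[526,103]],.1296,s)
ex=s['tcp_rot'][:,2]; ey=s['tcp_rot'][:,1]; o=np.array([.501,-.006,0]) 
for n,P in zip('LWC',(L,W,C)): print(n,P.round(4).tolist(),'seat xy',[((q-o)@ex).round(4) for q in P],[((q-o)@ey).round(4) for q in P],'rel tcp x',((P-s['ee_pos'])@ex).round(4))
```

```text
L [[0.4344, 0.091, 0.082], [0.4418, 0.1178, 0.082]] seat xy [np.float64(-0.0842), np.float64(-0.0822)] [np.float64(0.0822), np.float64(0.1099)] rel tcp x [-0.1159 -0.1138]
W [[0.6572, 0.0744, 0.06], [0.6563, 0.0623, 0.06]] seat xy [np.float64(0.1376), np.float64(0.139)] [np.float64(0.1093), np.float64(0.0973)] rel tcp x [0.1059 0.1073]
C [[0.4413, 0.088, 0.1296], [0.6564, 0.0456, 0.1296]] seat xy [np.float64(-0.0768), np.float64(0.1424)] [np.float64(0.0806), np.float64(0.0809)] rel tcp x [-0.1085  0.1108]
```

View pics/w3c.png

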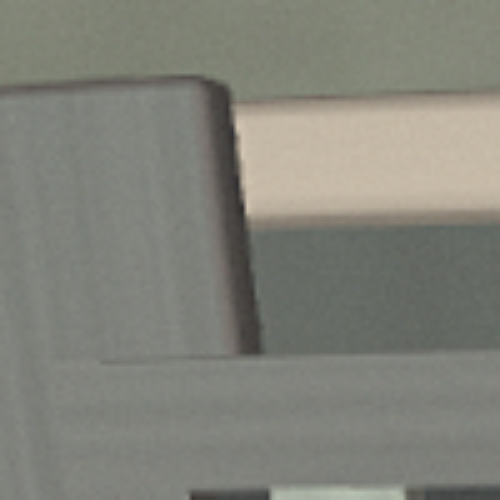

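View pics/w3d.png

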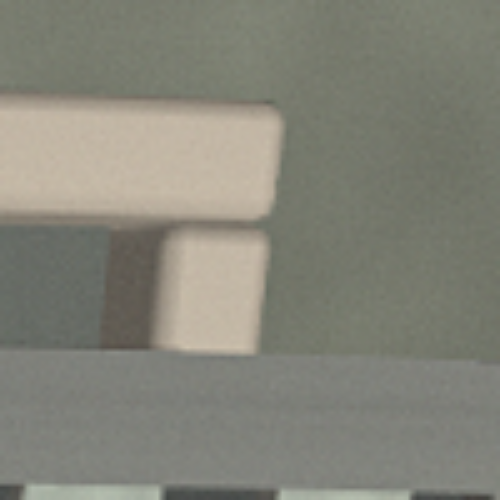

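The lip edge sits at seat x of about −86 mm and the far wall's outer face at +138, so the seat estimate agrees within about 2 mm. My filter's leading edge is at about −78 mm, so it clears the lip. I'll lower it until it touches the far wall's top, to calibrate height by feel.

Request:
{"fn": "drive_tool", "kwargs": {
  "plan": "0.015 0 0 0 0;0.02 0 0 0 0;0.015 0 0 0 0;0.0055 0 0 0 0;0 0 0 0 0;0 0 0 0 0"
}}

```text
time_s: 7.08
ee_pos: [0.5323, -0.0123, 0.0933]
tcp_rot: [[0.001, 0.196, 0.981], [-0.0, 0.981, -0.196], [-1.0, 0.0, 0.001]]
ft_force: [0.3, -0.3, -3.0]
finger_gap: 0.0129
```

Request:
{"fn": "drive_tool", "kwargs": {
  "plan": "0.001 0 0 0 0;0 0 0 0 0"
}}

```text
time_s: 7.32
ee_pos: [0.5321, -0.0122, 0.0919]
tcp_rot: [[0.0, 0.196, 0.981], [-0.0, 0.981, -0.196], [-1.0, -0.0, 0.0]]
ft_force: [0.8, 0.0, -3.5]
finger_gap: 0.0131
```

Request:
{"fn": "drive_tool", "kwargs": {
  "plan": "0.001 0 0 0 0;0 0 0 0 0"
}}

```text
time_s: 7.58
ee_pos: [0.5321, -0.0122, 0.0908]
tcp_rot: [[-0.0, 0.196, 0.981], [-0.0, 0.981, -0.196], [-1.0, -0.0, -0.0]]
ft_force: [0.6, -0.3, -3.6]
finger_gap: 0.013
```

Request:
{"fn": "drive_tool", "kwargs": {
  "plan": "0.001 0 0 0 0;0 0 0 0 0"
}}

```text
time_s: 7.82
ee_pos: [0.532, -0.0122, 0.0897]
tcp_rot: [[-0.0, 0.196, 0.981], [-0.0, 0.981, -0.196], [-1.0, -0.0, -0.0]]
ft_force: [0.0, 0.9, -3.6]
finger_gap: 0.0129
```

Run:
```python
from h import *
s=ctrl.read_state(); print(np.round(s['ft_force'],2),np.round(s['ft_torque'],3))
p,d=ctrl.get_image('wrist'); cv2.imwrite('pics/w4.png',p[:,:,::-1])
p,d=ctrl.get_image('scene'); cv2.imwrite('pics/c4.png',cv2.resize(p[130:320,180:380,::-1],None,fx=3,fy=3,interpolation=cv2.INTER_CUBIC))
```

```text
[ 0.02  0.92 -3.63] [-0.004  0.018  0.016]
```

Request:
{"fn": "drive_tool", "kwargs": {
  "plan": "0.001 0 0 0 0;0 0 0 0 0"
}}

```text
time_s: 8.18
ee_pos: [0.532, -0.0122, 0.0887]
tcp_rot: [[-0.0, 0.196, 0.981], [-0.0, 0.981, -0.196], [-1.0, -0.0, -0.0]]
ft_force: [0.3, -0.2, -3.8]
finger_gap: 0.0128
```

Request:
{"fn": "drive_tool", "kwargs": {
  "plan": "0.001 0 0 0 0;0 0 0 0 0"
}}

```text
time_s: 8.43
ee_pos: [0.532, -0.0122, 0.0878]
tcp_rot: [[-0.0, 0.196, 0.981], [-0.0, 0.981, -0.196], [-1.0, -0.0, -0.0]]
ft_force: [-0.5, 0.1, -0.7]
finger_gap: 0.0131
```

View pics/w4.png

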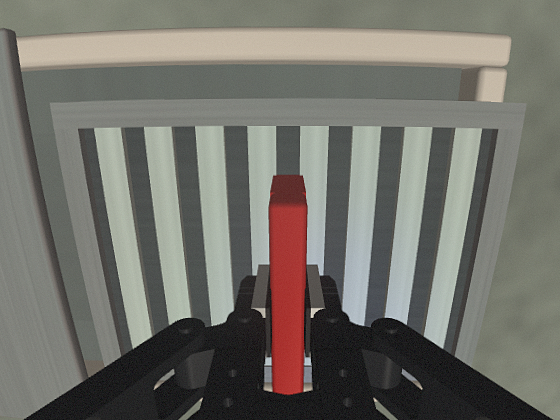

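View pics/c4.png

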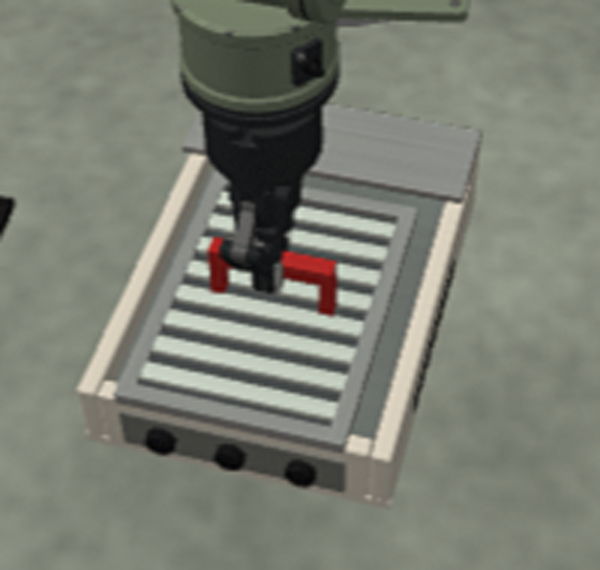

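Run:
```python
from h import *
s=ctrl.read_state(); print(s['ee_pos'],np.round(s['ft_force'],2),np.round(s['ft_torque'],3))
```

```text
[ 0.53201814 -0.01222751  0.08784617] [-0.49  0.14 -0.66] [-0.001  0.202 -0.032]
```

Run:
```python
from h import *
s=ctrl.read_state(); s=dict(s); s['ee_pos']=np.array([.532,-.0122,.0897])
ex=s['tcp_rot'][:,2]; ey=s['tcp_rot'][:,1]
for t,px,z in [('wall inner +y',[[100,66],[280,60],[440,65]],.060),('wall outer +y',[[100,35],[280,29],[440,36]],.060),('filter top +y edge',[[100,102],[280,99],[480,102]],.0715),('lip top',[[3,32],[70,320]],.082),('lip bottom?',[[14,30]],.074),('far wall outer',[[510,50],[504,95]],.060),('filter corner',[[52,103],[526,103]],.0715)]:
    P=toplane('wrist',px,z,s)-s['ee_pos']; print(t,(P@ex).round(4),(P@ey).round(4))
P=toplane('scene',np.array([[118,395],[340,443]])/3+[180,130],.071); print(P.round(4), P.mean(0),((P-s['ee_pos'])@ex).round(4),((P-s['ee_pos'])@ey).round(4))
P=toplane('scene',np.array([[80,390],[391,456]])/3+[180,130],.060); print(P.round(4),((P-s['ee_pos'])@ex).round(4),((P-s['ee_pos'])@ey).round(4))
```

```text
wall inner +y [-0.0885 -0.0031  0.0719] [0.0964 0.0974 0.0964]
wall outer +y [-0.0868 -0.0031  0.0706] [0.1101 0.1108 0.1092]
filter top +y edge [-0.0847 -0.003   0.0878] [0.0799 0.0801 0.0802]
lip top [-0.1191 -0.1154] [ 0.1105 -0.0299]
lip bottom? [-0.1198] [0.1124]
far wall outer [0.1058 0.106 ] [0.1046 0.0838]
filter corner [-0.1081  0.1104] [0.0802 0.0806]
[[ 0.6255 -0.1096  0.071 ]
 [ 0.6548  0.0412  0.071 ]] [ 0.64014383 -0.03419449  0.071     ] [0.1108 0.1099] [-0.0772  0.0764]
[[ 0.6151 -0.1388  0.06  ]
 [ 0.6554  0.0747  0.06  ]] [0.1063 0.1041] [-0.1078  0.1094]
```

Request:
{"fn": "drive_tool", "kwargs": {
  "plan": "-0.002 0 0 0 0;0 0 0 0 0;0 0 -0.004 0 0;0 0 -0.004 0 0;0 0 -0.004 0 0;0 0 0 0 0"
}}

```text
time_s: 9.18
ee_pos: [0.52, -0.0098, 0.0899]
tcp_rot: [[-0.0, 0.196, 0.981], [-0.0, 0.981, -0.196], [-1.0, -0.0, -0.0]]
ft_force: [0.2, 0.1, -2.8]
finger_gap: 0.0129
```

Request:
{"fn": "drive_tool", "kwargs": {
  "plan": "0 0 -0.004 0 0;0 0 -0.004 0 0;0 0 -0.004 0 0;0 0 0 0 0"
}}

```text
time_s: 9.68
ee_pos: [0.5083, -0.0075, 0.0898]
tcp_rot: [[-0.0, 0.196, 0.981], [-0.0, 0.981, -0.196], [-1.0, -0.0, -0.0]]
ft_force: [0.1, -0.3, -4.1]
finger_gap: 0.0127
```

Run:
```python
from h import *
s=ctrl.read_state(); print(s['ee_pos'],np.round(s['ft_force'],2),np.round(s['ft_torque'],3))
p,d=ctrl.get_image('wrist'); cv2.imwrite('pics/w5.png',p[:,:,::-1])
p,d=ctrl.get_image('scene'); cv2.imwrite('pics/c5.png',cv2.resize(p[130:320,180:380,::-1],None,fx=3,fy=3,interpolation=cv2.INTER_CUBIC))
```

```text
[ 0.50830663 -0.00745838  0.08984825] [ 0.09 -0.26 -4.09] [-0.021 -0.069 -0.033]
```

View pics/w5.png

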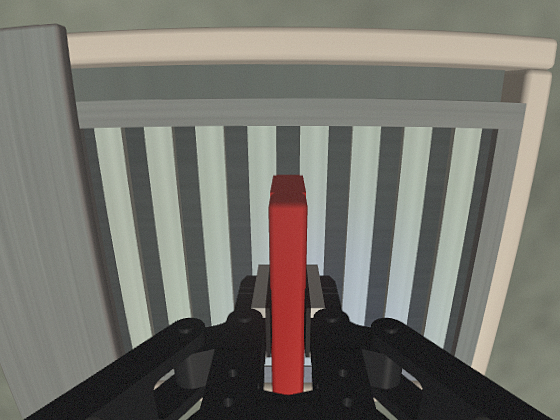

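View pics/c5.png

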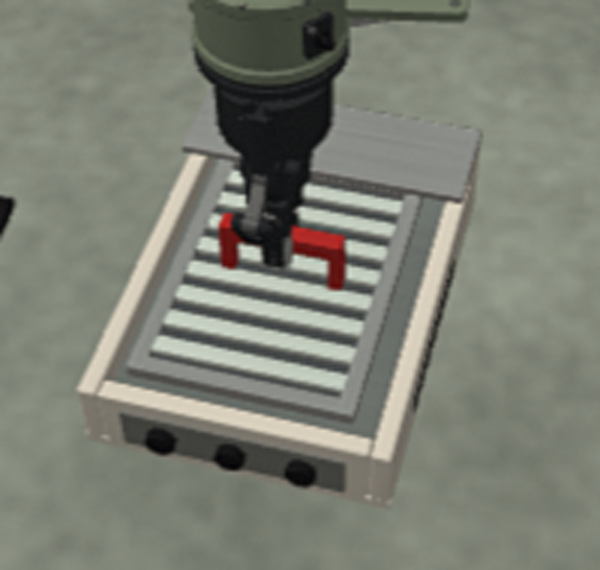

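The lip-side edge is now about 17 mm under the lip with no contact force, and the far edge is free of the far wall. I'll raise the handle a little so the lip holds that edge down and the far edge lifts. Then I can swing it down as asked.

Request:
{"fn": "drive_tool", "kwargs": {
  "plan": "0 0 -0.002 0 0;-0.002 0 0 0 0;-0.001 0 0 0 0;-0.001 0 0 0 0;0 0 0 0 0"
}}

```text
time_s: 10.4
ee_pos: [0.5064, -0.0071, 0.0937]
tcp_rot: [[-0.001, 0.196, 0.981], [-0.0, 0.981, -0.196], [-1.0, -0.0, -0.001]]
ft_force: [-1.9, 0.3, -8.5]
finger_gap: 0.0128
```

Request:
{"fn": "drive_tool", "kwargs": {
  "plan": "-0.001 0 0 0 0;-0.001 0 0 0 0;0 0 0 0 0"
}}

```text
time_s: 10.78
ee_pos: [0.5057, -0.007, 0.0954]
tcp_rot: [[-0.002, 0.196, 0.981], [0.0, 0.981, -0.196], [-1.0, -0.0, -0.002]]
ft_force: [-5.9, 2.3, -15.5]
finger_gap: 0.0129
```

Run:
```python
from h import *
s=ctrl.read_state(); print(s['ee_pos'],np.round(s['ft_force'],2),np.round(s['ft_torque'],3),s['finger_gap'])
p,d=ctrl.get_image('wrist'); cv2.imwrite('pics/w6.png',p[:,:,::-1])
```

```text
[ 0.50570144 -0.00698095  0.09542648] [ -5.89   2.33 -15.55] [0.154 0.414 0.002] 0.012905215360586737
```

View pics/w6.png

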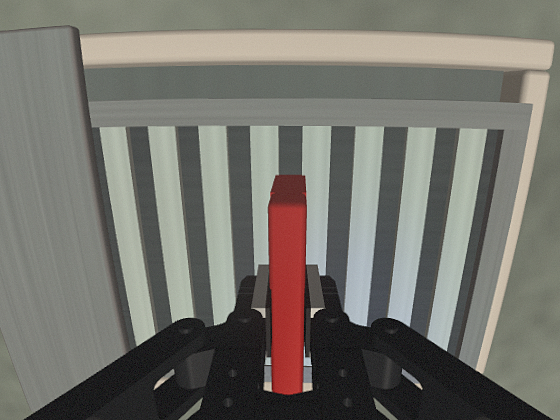

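The hook works: the lip holds that edge down with about 11 N, and the plate has begun to tilt with its far edge up. I'll raise it a bit further, checking the force.

Request:
{"fn": "drive_tool", "kwargs": {
  "plan": "-0.001 0 0 0 0;-0.001 0 0 0 0;-0.001 0 0 0 0;0 0 0 0 0"
}}

```text
time_s: 11.32
ee_pos: [0.5057, -0.007, 0.0984]
tcp_rot: [[-0.002, 0.196, 0.981], [0.0, 0.981, -0.196], [-1.0, -0.0, -0.002]]
ft_force: [-6.2, 1.3, -16.5]
finger_gap: 0.0128
```

Request:
{"fn": "drive_tool", "kwargs": {
  "plan": "-0.001 0 0 0 0;-0.001 0 0 0 0;-0.001 0 0 0 0;0 0 0 0 0"
}}

```text
time_s: 11.82
ee_pos: [0.5052, -0.0069, 0.1011]
tcp_rot: [[-0.004, 0.196, 0.981], [0.0, 0.981, -0.196], [-1.0, -0.0, -0.003]]
ft_force: [-8.7, 1.8, -21.9]
finger_gap: 0.0132
```

Run:
```python
from h import *
s=ctrl.read_state(); print(s['ee_pos'],np.round(s['ft_force'],2),np.round(s['ft_torque'],3),s['finger_gap'])
p,d=ctrl.get_image('wrist'); cv2.imwrite('pics/w7.png',p[:,:,::-1])
p,d=ctrl.get_image('scene'); cv2.imwrite('pics/c7.png',cv2.resize(p[130:320,180:380,::-1],None,fx=3,fy=3,interpolation=cv2.INTER_CUBIC))
```

```text
[ 0.50515995 -0.00688326  0.10107887] [ -8.68   1.83 -21.85] [0.193 0.476 0.001] 0.0131906054427971
```

View pics/w7.png

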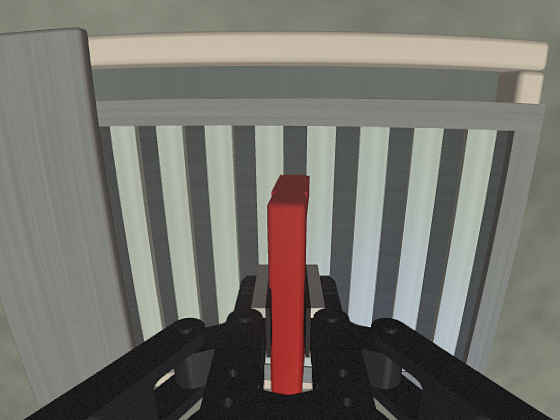

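View pics/c7.png

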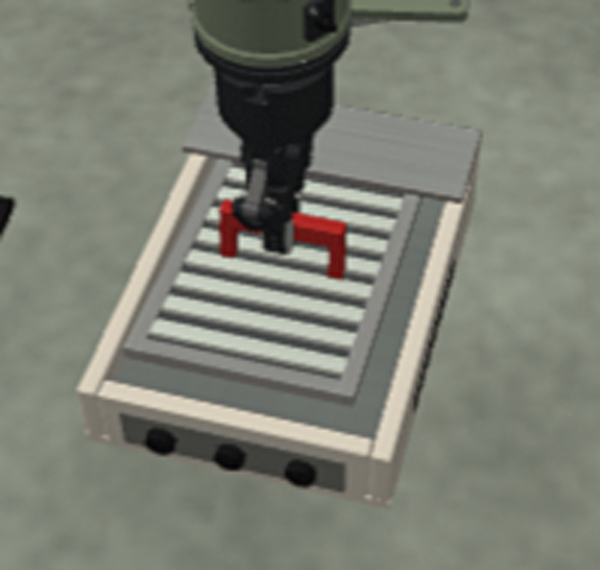

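The far edge is up: in the scene crop it stands clear above the far wall (row ~345–390), with the lip-side edge still under the lip. Peak load is about 23 N. Next I'll swing it down slowly, sliding about 6 mm deeper.

Request:
{"fn": "drive_tool", "kwargs": {
  "plan": "0.003 0 0 0 0;0.003 0 -0.002 0 0;0.003 0 -0.002 0 0;0.003 0 -0.002 0 0;0.003 0 0 0 0;0 0 0 0 0"
}}

```text
time_s: 12.68
ee_pos: [0.5007, -0.006, 0.0866]
tcp_rot: [[-0.0, 0.196, 0.981], [-0.0, 0.981, -0.196], [-1.0, -0.0, -0.0]]
ft_force: [0.8, -0.1, -4.5]
finger_gap: 0.0128
```

Request:
{"fn": "drive_tool", "kwargs": {
  "plan": "0.003 0 0 0 0;0.003 0 0 0 0;0.002 0 0 0 0;0.002 0 0 0 0;0 0 0 0 0"
}}

```text
time_s: 13.3
ee_pos: [0.5006, -0.006, 0.0767]
tcp_rot: [[-0.0, 0.196, 0.981], [-0.0, 0.981, -0.196], [-1.0, -0.0, -0.0]]
ft_force: [0.4, 0.2, -4.6]
finger_gap: 0.0131
```

Run:
```python
from h import *
s=ctrl.read_state(); print(s['ee_pos'],np.round(s['ft_force'],2),np.round(s['ft_torque'],3),s['finger_gap'])
p,d=ctrl.get_image('wrist'); cv2.imwrite('pics/w8.png',p[:,:,::-1])
```

```text
[ 0.50063968 -0.00596919  0.07668755] [ 0.37  0.23 -4.55] [-0.013 -0.028 -0.006] 0.013133178694800593
```

View pics/w8.png

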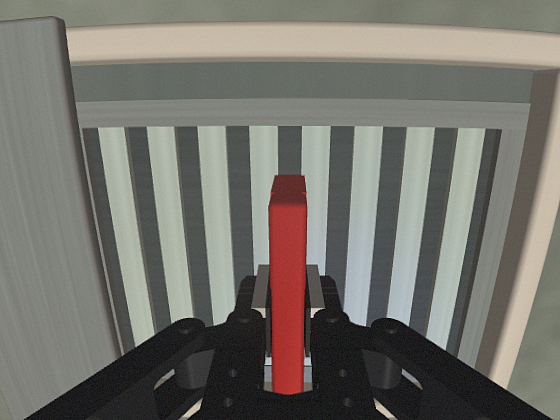

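Request:
{"fn": "drive_tool", "kwargs": {
  "plan": "0.002 0 0 0 0;0.002 0 0 0 0;0.001 0 0 0 0;0 0 0 0 0"
}}

```text
time_s: 13.85
ee_pos: [0.5006, -0.006, 0.0717]
tcp_rot: [[-0.0, 0.196, 0.981], [-0.0, 0.981, -0.196], [-1.0, -0.0, -0.0]]
ft_force: [0.4, -1.1, -3.5]
finger_gap: 0.0129
```

Request:
{"fn": "drive_tool", "kwargs": {
  "plan": "0.001 0 0 0 0;0.001 0 0 0 0;0 0 0 0 0"
}}

```text
time_s: 14.22
ee_pos: [0.501, -0.006, 0.0699]
tcp_rot: [[0.001, 0.196, 0.981], [-0.0, 0.981, -0.196], [-1.0, 0.0, 0.001]]
ft_force: [2.8, -1.3, -0.1]
finger_gap: 0.013
```

Request:
{"fn": "drive_tool", "kwargs": {
  "plan": "0.001 0 0 0 0;0.001 0 0 0 0;0 0 0 0 0"
}}

```text
time_s: 14.6
ee_pos: [0.5012, -0.0061, 0.0687]
tcp_rot: [[0.002, 0.196, 0.981], [-0.0, 0.981, -0.196], [-1.0, 0.0, 0.002]]
ft_force: [1.3, -0.9, 22.8]
finger_gap: 0.0126
```

Run:
```python
from h import *
s=ctrl.read_state(); print(s['ee_pos'],np.round(s['ft_force'],2),np.round(s['ft_torque'],3),s['finger_gap'])
p,d=ctrl.get_image('wrist'); cv2.imwrite('pics/w9.png',p[:,:,::-1])
p,d=ctrl.get_image('scene'); cv2.imwrite('pics/c9.png',cv2.resize(p[130:320,180:380,::-1],None,fx=3,fy=3,interpolation=cv2.INTER_CUBIC))
```

```text
[ 0.50120226 -0.00607917  0.06869407] [ 1.3  -0.87 22.82] [-0.045  0.315  0.004] 0.012555379438386116
```

View pics/w9.png

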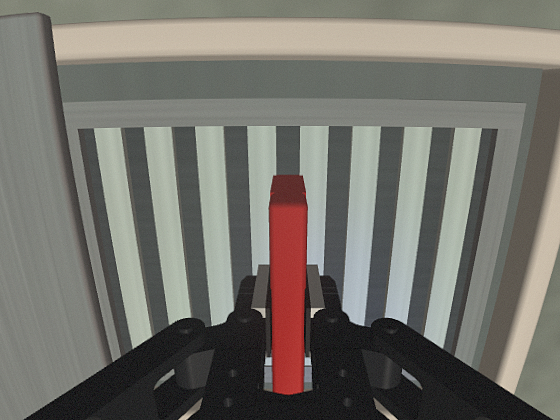

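View pics/c9.png

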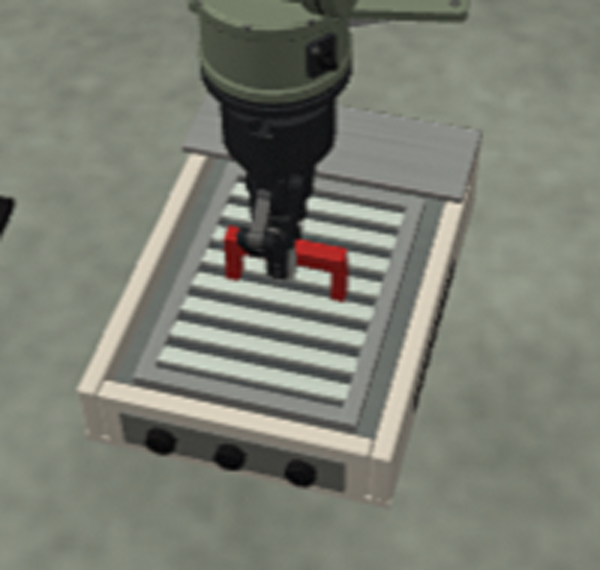

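Run:
```python
from h import *
s=ctrl.read_state(); ex=s['tcp_rot'][:,2]; ey=s['tcp_rot'][:,1]
for t,px,z in [('lip top edge',[[49,15],[60,100],[78,200]],.082),('lip bottom edge',[[56,60],[67,110]],.074),('farwall outer corner',[[504,95]],.06),('wall inner',[[543,70]],.06),('filter +x+y corner',[[526,103]],.050)]:
    P=toplane('wrist',px,z,s)-s['ee_pos']; print(t,(P@ex).round(4),(P@ey).round(4))
o=s['ee_pos']*1
for x in (-.110,): print(topix('wrist',[[*(o+x*ex+.08*ey)[:2],.05]],s), topix('wrist',[[*(o+x*ex+0.0*ey)[:2],.05]],s))
for x in (-.087,): print('lip pred',topix('wrist',[[*(o+x*ex+.08*ey)[:2],.074],[*(o+x*ex+.111*ey)[:2],.082],[*(o+x*ex+.111*ey)[:2],.074]],s))
P=toplane('scene',np.array([[136,384],[356,428]])/3+[180,130],.050); print('far corners',((P-o)@ex).round(4),((P-o)@ey).round(4))
```

```text
lip top edge [-0.0833 -0.0835 -0.0831] [0.1107 0.0815 0.043 ]
lip bottom edge [-0.0879 -0.0864] [0.0963 0.0775]
farwall outer corner [0.0932] [0.0836]
wall inner [0.1096] [0.0947]
filter +x+y corner [0.1109] [0.0805]
[[ 48.72300625 103.65956364]] [[ 78.68932662 260.70197578]]
lip pred [[ 64.49856022 103.63889356]
 [ 39.3665581   15.01920183]
 [ 52.97835108  19.01694781]]
far corners [0.1165 0.1132] [-0.0761  0.0803]
```

The filter is flat. Its far edge is at seat x of about +111 mm and its lip-side edge at −110, about 23 mm under the lip. The side gaps are about 15 mm. I'll release it and retreat.

Request:
{"fn": "drive_tool", "kwargs": {
  "plan": "-0.0005 0 0 0 0;0 0 0 0 0.02;0 0 0 0 0.03;0 0 0 0 0.05;0 0 0 0 0.06;0 0 0 0 0.06;0 0 0 0 0.06"
}}

```text
time_s: 15.58
ee_pos: [0.5006, -0.006, 0.0683]
tcp_rot: [[-0.0, 0.196, 0.981], [-0.0, 0.981, -0.196], [-1.0, -0.0, -0.0]]
ft_force: [0.5, 0.2, -0.1]
finger_gap: 0.06
```

Request:
{"fn": "drive_tool", "kwargs": {
  "plan": "-0.01 0 0 0 0.06;-0.02 0 0 0 0.06;-0.04 0 0 0 0.06;-0.05 0 0 0 0.06;-0.05 0 0 0 0.06;0 0.05 0 0 0.06;0 0.06 0 0 0.06;0 0.06 0 0 0.06;0 0.06 0 0 0.06;0 0.06 0 0 0.06;0 0 0 0 0.06"
}}

```text
time_s: 16.95
ee_pos: [0.5565, 0.2828, 0.2379]
tcp_rot: [[-0.001, 0.19, 0.982], [0.001, 0.982, -0.19], [-1.0, 0.001, -0.001]]
ft_force: [-1.0, -0.9, -0.7]
finger_gap: 0.0599
```

Run:
```python
from h import *
s=ctrl.read_state(); print(s['time_s'],s['ee_pos'],np.round(s['ft_force'],2),s['finger_gap'])
p,d=ctrl.get_image('top'); cv2.imwrite('pics/t10.png',p[:,:,::-1]); cv2.imwrite('pics/t10c.png',cv2.resize(p[140:290,200:425,::-1],None,fx=3.5,fy=3.5,interpolation=cv2.INTER_CUBIC))
np.save('pics/t10_p.npy',p)
p,d=ctrl.get_image('scene'); cv2.imwrite('pics/c10.png',cv2.resize(p[130:320,80:380,::-1],None,fx=2.6,fy=2.6,interpolation=cv2.INTER_CUBIC))
np.save('pics/s10_d.npy',d); np.save('pics/s10_p.npy',p)
```

```text
16.95 [0.55646608 0.28279112 0.23792608] [-1.05 -0.85 -0.69] 0.059895098124978695
```

View pics/t10c.png

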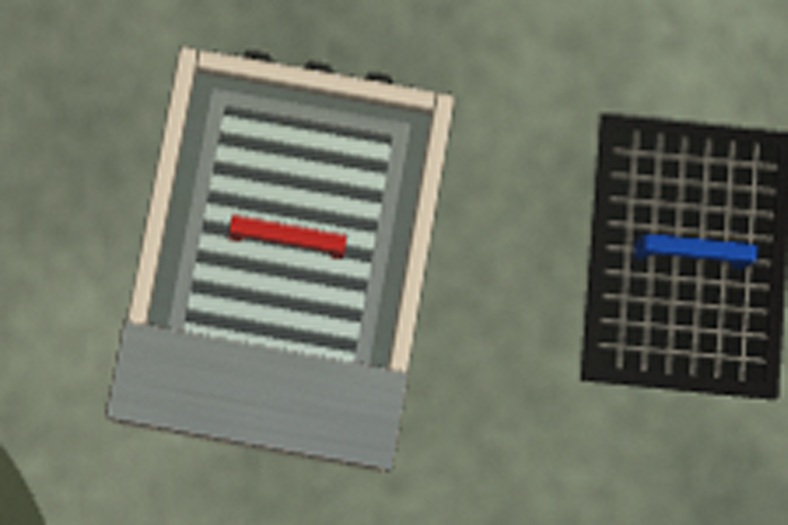

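View pics/c10.png

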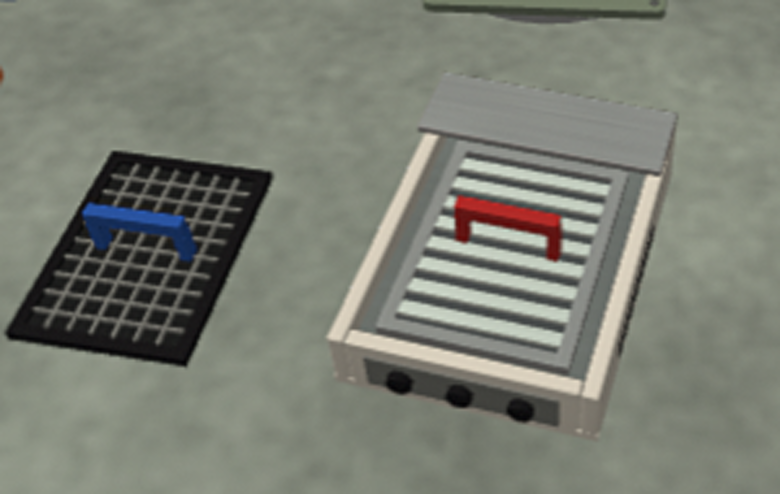

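Run:
```python
from h import *
d=np.load('pics/s10_d.npy'); c,M=pose('scene')
for t,a in [('far frame',[[400,337],[470,348],[545,360]]),('side frame',[[420,250],[612,230]]),('near frame',[[480,152],[600,172]])]:
    px=np.array(a)/2.6+[80,130]
    u=cv2.undistortPoints(px.reshape(-1,1,2),K(c),c['D'])[:,0]
    z=np.array([d[int(round(y)),int(round(x))] for x,y in px])
    P=np.c_[u[:,0],-u[:,1],-np.ones(3)[:len(u)]]*z[:,None]; print(t,(P@M[:3,:3].T+M[:3,3]).round(4).tolist())
p=np.load('pics/t10_p.npy').astype(int); m=(p[...,0]>120)&(p[...,1]<70)&(p[...,2]<70); m[:, :250]=0;m[:,330:]=0;m[:190]=0;m[220:]=0
ys,xs=np.nonzero(m); print('handle',len(xs),toplane('top',[[xs.mean(),ys.mean()]],.094).round(4))
a=np.load('pics/top0_p.npy').astype(int)
for q in (a,p):
    m=(q[...,2]>120)&(q[...,0]<70)&(q[...,1]<110); m[:,:370]=0;m[:,425:]=0;m[:190]=0;m[230:]=0; ys,xs=np.nonzero(m); print('blue',xs.mean(),ys.mean())
print(ctrl.read_state()['time_s'])
```

```text
far frame [[0.5954, -0.0876, 0.0384], [0.6089, -0.0288, 0.0471], [0.6179, 0.0315, 0.0487]]
side frame [[0.5121, -0.0814, 0.0494], [0.4755, 0.0804, 0.0443]]
near frame [[0.392, -0.0422, 0.0487], [0.4137, 0.0678, 0.0516]]
handle 142 [[ 0.4997 -0.0047  0.094 ]]
blue 399.86567164179104 210.16417910447763
blue 399.90441176470586 210.1691176470588
17.05
```

The plate top reads about 0.047–0.052 m at both the near and far ends, against 0.050 expected. The odd low samples (0.038 and 0.044) fell off the frame onto the ledge. The handle is at (0.500, −0.005), within 2 mm of the seat, and the charcoal filter hasn't moved. I'm handing in.

```bash
python3 -c "
from h import *
print(ctrl.close_job())"
```

```text
the job is handed in; nothing more can be done
None
```

The grease filter is seated in the extractor and released. The job was handed in at about 17 s of the 42 s allowed.

**What I did:** I gripped the filter by its red bar and carried it over the well. The interface cannot tilt the tool, so I could not angle the filter about 15° as you described. Instead I felt for the top of the far wall, raised the filter 2 mm and slid its edge level under the lip. Then I raised the handle so the lip held that edge down and the far edge lifted, a tilt of about 5° by eye. I swung the far edge down under grip onto the ledge, released it and backed away.

**Last checks:**
- **Position:** The handle is within about 2 mm of the seat centre, and the lip-side edge is about 23 mm under the lip.
- **Flatness:** The plate's top reads 47–52 mm high at both ends, against 50 mm expected. Two depth samples read lower (38 and 44 mm). I put these down to the points missing the frame and hitting the ledge, but I did not re-measure them.
- **Forces:** The highest wrist force I read was about 24 N, while lifting against the lip. Pressing the filter onto the ledge gave 23 N.
- **Charcoal filter:** It did not move; its blue handle is at the same pixels as before.

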